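# Release the soldered module from its jig and show its solder side to the inspection camera

## Robot

A 6-joint arm with a two-finger parallel gripper is mounted at the origin on the work surface. World frame = base frame: x ahead of the robot, y to its left, z up, the work surface at z = 0. Lengths are in mm, angles in degrees, forces in N, time in s.
With the tool pointing down it reaches from about 350 to 850 mm from the base axis. Payload 8.1 kg.
Tool frame: the origin (TCP) lies at the very end of the fingers, on their centre line; the grasp point (between the pads) lies 19 mm behind it; z points along the fingers, y is the line along which they close (so a half turn about z gives the same grasp; the last joint's range is limited). The gripper opens to 85 mm and grips with 20 to 120 N. Pads are 22 mm wide; open, the fingers measure 114 mm over their backs; the gripper's body (76 mm by 85 mm) begins 54 mm behind the grasp point. The pads swing forward as they close: fully open they stand 13 mm farther back than shut.
Start: joints at [-76.742, 7.471, 85.268, -0, 87.261, -4.893], TCP at [186.937, -570.14, 231.292] pointing down, gripper open.
Joint ranges: [-169.43, 169.43], [-51.17, 129.36], [1.28, 143.12], [-76.62, 256.62], [0, 156.53], [-152.29, 152.29]. Speed limits (degrees/s): [136.94, 136.94, 159.86, 180, 180, 180].

## Interface

Orientations are given as [roll, pitch, yaw] about the fixed x, y, z axes, in that order (R = Rz(yaw) Ry(pitch) Rx(roll)).
In Python, from bench import status, viewer, job gives the robot as it stands.
- The arm moves only by the tool arm_command, never from a script. Its argument "targets" is a list that holds one entry, the list of rows, each a list of 7 numbers: the shift along the world's x, y, z in m, then the turn, a rotation vector about the world's x, y, z in rad, then the opening, from -1 (shut) to 1 (fully open). In form: [[[dx, dy, dz, rx, ry, rz, gripper], ...]]. A call has 1 to 10 rows; each row shifts and turns the commanded pose from where the row before left it; what a row does not reach is not made up. A row lasts 1/8 s, in which the tool goes at most 62.5 mm and 10.7 degrees, less where a joint would pass 70% of its speed; a pose out of reach is approached as far as the arm can. A call with a gripper value outside its range is refused whole. The fingers move at their own pace and stop on an object; "force" is the grip in N (left out, the last holds). Time passes only in rows, so rows that do not move let the fingers close. It gives the time, the measured TCP pose, the force, the opening and the grip force at its end, in the units of the state.
- status.sense(): the state, without advancing time (a new reading comes with each control period).
- viewer.snapshot(name): name is "scene" or "side" or "wrist"; returns the picture (420x560x3 uint8, red, green, blue); there is no depth.
- viewer.camera_model(name): a dict with "vertical_fov" (degrees; the focal length in pixels is half the picture's height over the tangent of half this angle, whatever the lens; pixels are square), "cx", "cy" (the principal point, pixels), "xyz" and "attitude" of the camera in the world. Camera axes: x right, y down, z forward; pixel columns grow to the right and rows downward; lengths in mm; the calibration is good to about 2 mm. A picture is of the moment at which its call begins: read the wrist's pose just before it. camera_model takes no time and is no camera call; for the wrist camera it gives the pose at the moment of the call.
- job.hand_in(): hands the job in; it is judged then, once.
The state is a dict: "time": time; "joint_pos": joint angles; "qd": joint speeds; "joint_efforts": joint torques, N m; "tool_pos": TCP position; "tcp_rot": TCP orientation; "ft_force": force on the tool from outside, world axes, zero at the start; "wrist_torque": the same for the moment, N m; "finger_gap": finger opening in mm; "grip_force": force on a finger pad.
Only numpy, scipy, OpenCV 4.12 (cv2) and the standard library are available. Lean on these libraries where they do the work, as an engineer would, in place of code of your own. Each camera call takes 0.05 s, during which the arm holds its last target. There are 200 camera calls.

## Task

The module in the assembly jig is soldered: swing both swivel hold-downs clear of it and lift it out. Hold it up to the small inspection camera with its underside (the solder side) square to the lens, centred on the lens and 11 cm in front of it, its long side parallel to the camera's tilt axle, so that it lies straight in the picture. Finish while holding it there, still, in the gripper: do not put it down or let go, and leave the camera and the other things on the bench where they are.

Things in the scene. Friction and masses are not known exactly. Their poses are not given: they have to be found in the camera images.
- module: module in the jig: olive printed frame 84 (x) x 52 (y) x 12 mm (z) round a blue circuit board, components on top at most 4 mm above the frame; 0.06 to 0.11 kg. Origin: centre of the underside; z points out of the component side, the solder side faces -z. Grip it across the 52 mm width at mid length, where the jig leaves the sides free. It may be shown turned 180 degrees about its z.
- jig: fixed jig, grey base plate 160 (x) x 110 (y) x 10 mm; origin: centre of its underside. Aluminium ledges at x = +-33 to +-47 mm, tops 22 mm above the bench, carry the module by its ends (its x along the jig's x) between corner lips up to 28 mm high, 1 mm play. Between the ledges, under and beside the module, there is only the base plate.
- hold_a (a joint): angle (rad) of the swivel hold-down at the jig's -x end: 0 = finger points to the jig's centre, over the module's end; positive counter-clockwise from above; turns either way to +-1.75, starts within +-0.4, stays where left (friction 0.05 N m). Steel finger 12 mm wide, reaching 25 mm from the pivot, 35 to 38 mm above the bench; wholly off the module beyond 1.1 (63 degrees) either way.
- hold_b (a joint): the same for the hold-down at the jig's +x end: 0 when its finger points to the jig's centre, positive counter-clockwise seen from above.
- hold_a_wing (a point): middle of hold_a's black wing grip, on its upright pivot, 47 mm above the bench, 60 mm from the jig's centre towards -x. The wing is a bar 28 mm long, 9 mm thick, from 40 to 56 mm above the bench; it lies along the finger and turns with it. The point's x axis points along the finger.
- hold_b_wing (a point): the same for hold_b, 60 mm from the jig's centre towards its +x; the point's x axis points along its finger.
- lens (a point): centre of the inspection camera's front glass: dark barrel, 62 mm ring light, in a fork on a 90 mm round base; lens 96 to 100 mm up, leaning 8 to 28 degrees, roughly towards the robot; stays unless pushed hard. z = viewing direction, out of the lens; y = level, along the tilt axle (between the fork's black knobs). Module's underside centre goes to (0, 0, 110 mm), its z along this z, its x along y.
- spool: bystander: spool of solder wire standing on end, 48 mm across, 34 mm high; origin: centre of its underside
- spare_frame: bystander: an empty printed frame like the module's (84 x 52 x 12 mm, no board in it) lying on the bench; origin: centre of its underside
- tape: bystander: roll of tape lying flat, 68 mm across, 18 mm high; origin: centre of its underside
- cutters: bystander: side cutters lying flat, about 105 mm long, 12 mm high; origin near the pivot, on the bench
- flux: bystander: small flux bottle with a black cap, 36 mm across, 75 mm high; origin: centre of its underside
Things that resemble listed ones, but are neither listed nor needed, are in the scene too. What is shaped like the jig but blue is not meant.

How it is judged:
By the outcome, as a careful person would: the job done as asked, in the order asked, and still so for the second after the job is handed in, while the arm keeps its last pose, push and grip.
It also fails if it takes over 61 s, if anything falls off the work surface, if the arm or the gripper's body presses on something with over 40 N, if the wrist force passes 120 N, or if a joint passes its speed limit or range.

## Working session

There is one attempt and no reset: what is moved stays moved. The work goes in short steps, Python scripts to look and compute and a tool call to move; the robot and the scene stay as the last step left them, time stands still between calls to the robot, and variables do not carry over. Pictures are saved under pics/ and viewed, at most 10 in all, crops included, and the job is handed in when it is done.

Besides the shell and the picture viewer there is one more tool, called after "Emit:" as name([rows], argument=value, ...), one row to a line, values as JSON. arm_command: Moves the arm, as the interface text tells. Its arguments: {"type":"object","properties":{"targets":{"type":"array"},"force":{"type":"number"}},"required":["targets"]}

```bash
mkdir -p pics; ls; cat > h.py <<'E'
import numpy as np, cv2, json
from scipy.spatial.transform import Rotation as R
from bench import status, viewer, job
def cam(n):
    m=viewer.camera_model(n); f=210/np.tan(np.radians(m['vertical_fov']/2))
    return m,f,np.array(m['xyz']),R.from_euler('xyz',m['attitude'],degrees=True).as_matrix()
def shot(n,fn):
    c=cam(n); im=viewer.snapshot(n); cv2.imwrite('pics/'+fn,im[:,:,::-1]); return im,c
def ray(c,u,v):
    m,f,p,A=c; d=A@np.array([(u-m['cx'])/f,(v-m['cy'])/f,1]); return p,d/np.linalg.norm(d)
def onz(c,u,v,z):
    p,d=ray(c,u,v); return p+d*(z-p[2])/d[2]
def proj(c,X):
    m,f,p,A=c; q=(np.atleast_2d(X)-p)@A; return np.c_[m['cx']+f*q[:,0]/q[:,2],m['cy']+f*q[:,1]/q[:,2]]
E
python3 - <<'E'
from h import *
for n in('scene','side','wrist'):
    im,c=shot(n,n+'0.png'); print(c[0])
a=cv2.imread('pics/scene0.png');b=cv2.imread('pics/side0.png')
print(status.sense())
E
```

```text
pics
{'vertical_fov': 54.5619380595848, 'cx': 280.10010533458626, 'cy': 203.80910895762747, 'xyz': array([1218.57853268,  325.47449595,  969.18249497]), 'attitude': array([-138.90703117,   -0.21157417,  124.12305739])}
{'vertical_fov': 53.28958191082732, 'cx': 284.63168233640954, 'cy': 207.58923501425923, 'xyz': array([ 529.78747494, -767.21491224,  866.03372385]), 'attitude': array([-138.6741408 ,    0.82679855,   -4.33072694])}
{'vertical_fov': 59.024144137665644, 'cx': 276.6297611970511, 'cy': 213.81092847558267, 'xyz': array([ 259.23167655, -546.37870593,  372.76930631]), 'attitude': array([ 1.62850017e+02,  9.89841538e-02, -7.18369603e+01])}
{'time': 0.15, 'joint_pos': array([-7.67428255e+01,  7.50708029e+00,  8.53161416e+01, -4.15393295e-04,
        8.72599534e+01, -4.89370764e+00]), 'qd': array([ 0.01996032, -0.13353318, -0.24853737, -0.17046147, -0.07836349,
       -0.03382934]), 'joint_efforts': array([ 1.11920093e-03, -5.70063686e+01, -5.01157200e+01, -2.61469568e-04,
        9.64613253e-03,  6.32422712e-05]), 'tool_pos': array([ 186.82714501, -569.7263648 ,  230.45400844]), 'tcp_rot': array([-1.79917092e+02, -6.68209887e-03,  1.81508975e+01]), 'ft_force': array([0.36944002, 0.18851073, 0.15071356]), 'wrist_torque': array([0.02605307, 0.00504448, 0.04090907]), 'grip_force': 0.0, 'finger_gap': 85.33032504641548}
```

View pics/scene0.png

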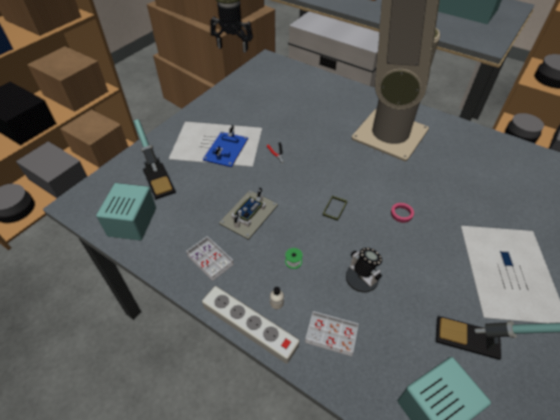

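View pics/side0.png

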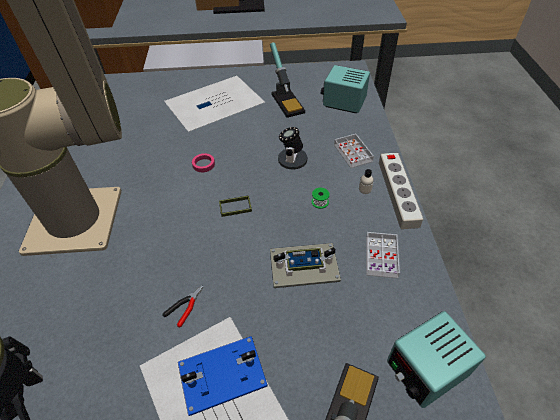

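The side picture shows two jig-like fixtures: grey at (305,264) and blue at (222,375). The grey one carries the module and is the one meant. The empty frame at (235,205) is the spare and not the module. The inspection camera is at (291,150).

```bash
python3 - <<'E'
from h import *
s=cam('side');c=cam('scene')
np.set_printoptions(precision=1,suppress=True)
for n,a,b,z in [('jig',(305,264),(248,214),12),('cambase',(293,158),(363,278),5),('spare',(235,205),(335,208),6),('flux',(367,190),(277,306),5),('spool',(320,205),(294,265),5),('tape',(203,162),(402,212),9)]:
    print(n,onz(s,*a,z),onz(c,*b,z))
im=cv2.imread('pics/side0.png')
j=cv2.resize(im[230:295,260:350],None,fx=6,fy=6,interpolation=2)
k=cv2.resize(im[120:172,265:320],None,fx=4.6,fy=4.6,interpolation=2)
o=np.zeros((390,800,3),np.uint8);o[:390,:540]=j;o[:k.shape[0],545:545+k.shape[1]]=k[:, :255]
cv2.imwrite('pics/crop1.png',o)
m=cam('wrist')
st=status.sense();T=R.from_euler('xyz',st['tcp_rot'],degrees=True).as_matrix()
print('cam in tool',T.T@(m[2]-st['tool_pos']),T.T@m[3])
E
```

```text
jig [ 609.7 -203.6   12. ] [ 614.9 -197.7   12. ]
cambase [615.3 187.8   5. ] [614.8 192.4   5. ]
spare [438.9   9.4   6. ] [439.2   8.1   6. ]
flux [812.1  34.4   5. ] [814.3  46.2   5. ]
spool [672.2 -10.4   5. ] [685.4  15.1   5. ]
tape [342.  190.4   9. ] [339.5 187.5   9. ]
cam in tool [  76.1    0.2 -142.4] [[ 0.  -1.  -0.3]
 [ 1.   0.   0. ]
 [ 0.  -0.3  1. ]]
```

View pics/crop1.png

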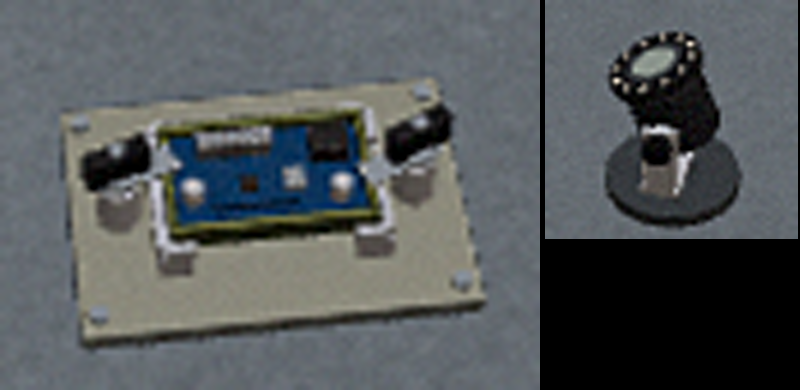

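The close crop confirms the grey jig with the blue-board module, its hold-downs both over the ends. The inspection camera looks mostly upward, leaning toward the robot.

Emit:
arm_command([
  [[0.042,0.037,0,0,0,-0.028,1],[0.042,0.037,0,0,0,-0.028,1],[0.042,0.037,0,0,0,-0.028,1],[0.042,0.037,0,0,0,-0.028,1],[0.042,0.037,0,0,0,-0.028,1],[0.042,0.037,0,0,0,-0.028,1],[0.042,0.037,0,0,0,-0.028,1],[0.042,0.037,0,0,0,-0.028,1],[0.042,0.037,0,0,0,-0.028,1],[0.042,0.037,0,0,0,-0.028,1]],
])

```text
time: 1.4
tool_pos: [608.0, -198.7, 231.0]
tcp_rot: [-180.0, 0.0, 2.1]
ft_force: [-0.2, -0.3, 0.4]
finger_gap: 85.6
grip_force: 0.0
```

```bash
python3 - <<'E'
from h import *
im,c=shot('wrist','w1.png')
cv2.imwrite('pics/w1b.png',cv2.resize(im[:,:,::-1],(800,600),interpolation=2))
s=status.sense();print(s['time'],s['tool_pos'],s['tcp_rot'],s['joint_pos'],c[2])
import pickle;pickle.dump(c,open('w1.pkl','wb'))
E
```

```text
1.45 [ 611.82239053 -193.13754627  230.39225011] [-1.79812562e+02 -1.05751966e-01  2.18934937e+00] [-22.21916671  13.86494423  78.17458914   0.21452466  87.94163817
  65.58364098] [ 684.12382092 -196.02120028  373.3574573 ]
```

View pics/w1b.png

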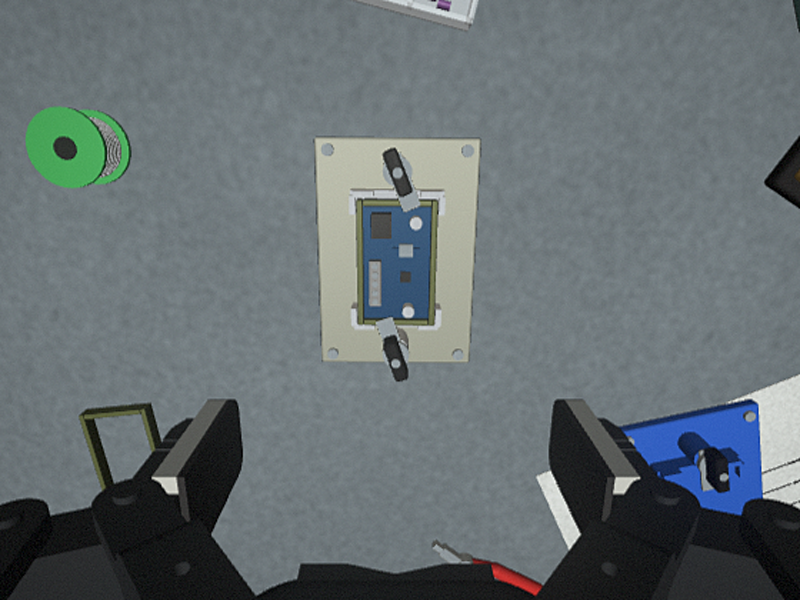

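The wrist picture (800x600) shows the jig plate from (315,138) to (472,361). Hold_b's wing is near (397,173) and hold_a's near (396,360), both with fingers over the module ends. I'll measure by segmentation with the arm settled.

```bash
cat > meas.py <<'E'
from h import *
np.set_printoptions(precision=1,suppress=True)
def plane(c,mask,z,hull=False):
    cs,_=cv2.findContours(mask,cv2.RETR_EXTERNAL,cv2.CHAIN_APPROX_NONE)
    k=max(cs,key=cv2.contourArea)[:,0,:]
    P=np.array([onz(c,u,v,z)[:2] for u,v in k.astype(float)])
    return cv2.minAreaRect(P.astype(np.float32)),k
if __name__=='__main__':
    im,c=shot('wrist','w2.png')
    hsv=cv2.cvtColor(im,cv2.COLOR_RGB2HSV); h,s,v=[hsv[:,:,i].astype(int) for i in range(3)]
    print(hsv[230,235],hsv[105,240],hsv[170,277],hsv[190,304])
    roi=np.zeros(h.shape,bool); roi[80:275,210:350]=1
    plate=((h>12)&(h<40)&(s>20)&(v>110)&roi).astype(np.uint8)
    K=np.ones((3,3),np.uint8)
    plate=cv2.morphologyEx(plate,cv2.MORPH_OPEN,K)
    print('plate',plane(c,plate,10)[0])
    mod=((((h>95)&(h<125)&(s>120))|((h>18)&(h<45)&(s>90)))&roi).astype(np.uint8)
    mod=cv2.morphologyEx(mod,cv2.MORPH_OPEN,K); print('mod',plane(c,mod,34)[0])
    bl=((v<50)&roi).astype(np.uint8)
    n,l,st,ce=cv2.connectedComponentsWithStats(bl)
    for i in range(1,n):
        if st[i,4]>40:
            r,_=plane(c,(l==i).astype(np.uint8),53); print('blk',ce[i],st[i],r)
    print(status.sense()['tool_pos'],status.sense()['tcp_rot'])
    for t in ('plate','mod'):
        pass
    cv2.imwrite('pics/mask.png',np.hstack([plate,mod,bl])*255)
E
python3 meas.py
```

```text
[ 34  25 171] [ 32  22 195] [23 15 70] [105 140 115]
plate ((607.7597045898438, -199.05311584472656), (157.7066192626953, 108.65557861328125), 1.565029501914978)
mod ((608.0560302734375, -199.34530639648438), (73.42720794677734, 42.72201156616211), 1.4937808513641357)
blk [285.4 124.4] [276 110  19  33  76] ((667.1265258789062, -197.67665100097656), (27.086332321166992, 8.111568450927734), 24.203283309936523)
blk [283.1 254.9] [275 240  17  32 203] ((549.2003784179688, -200.67263793945312), (31.199722290039062, 9.743674278259277), 21.46548843383789)
[ 609.8 -195.4  230.2] [-179.9   -0.     2.4]
```

Emit:
arm_command([
  [[0,0,0,0,0,0,0.2],[0,0,0,0,0,0,-0.2],[0,0,0,0,0,0,-0.2],[0,0,0,0,0,0,-0.2]],
], force=30)

```text
time: 2.0
tool_pos: [606.5, -200.9, 231.5]
tcp_rot: [180.0, -0.0, 2.0]
ft_force: [0.1, -0.2, 0.4]
finger_gap: 34.4
grip_force: 0.0
```

```bash
python3 meas.py; python3 -c "
from h import *
print(cam('wrist')[0])"
```

```text
[ 30  22 177] [ 33  25 197] [ 90   6 158] [ 34  22 186]
plate ((607.6244506835938, -199.0931854248047), (157.9006805419922, 108.63648986816406), 1.5890066623687744)
mod ((607.6036987304688, -198.78579711914062), (72.4642333984375, 44.112060546875), 2.049138069152832)
blk [274.7 247.9] [267 233  16  32 170] ((549.0772094726562, -200.8353729248047), (30.984556198120117, 9.764774322509766), 20.817928314208984)
blk [232.5 270.3] [229 266   7   9  53] ((526.219482421875, -161.37811279296875), (8.536227226257324, 5.715981483459473), 0.15292802453041077)
blk [320.7 270.5] [318 266   7   9  52] ((529.2332153320312, -245.87911987304688), (8.502399444580078, 5.715476989746094), 3.930619716644287)
[ 606.6 -200.8  231.5] [180.  -0.   2.]
{'vertical_fov': 59.024144137665644, 'cx': 276.6297611970511, 'cy': 213.81092847558267, 'xyz': array([ 682.63141558, -198.11492459,  373.95854329]), 'attitude': array([ 1.62853727e+02,  1.23984061e-02, -8.79390823e+01])}
```

Emit:
arm_command([
  [[0.0152,0.0007,-0.033,0,0,0.096,-0.2],[0.0152,0.0007,-0.033,0,0,0.096,-0.2],[0.0152,0.0007,-0.033,0,0,0.096,-0.2],[0.0152,0.0007,-0.033,0,0,0.096,-0.2],[0,0,-0.014,0,0,0,-0.2],[0,0,-0.014,0,0,0,-0.2],[0,0,-0.014,0,0,0,-0.2],[0,0,-0.014,0,0,0,-0.2],[0,0,0,0,0,0,-0.2]],
])

```text
time: 3.18
tool_pos: [666.6, -197.1, 41.8]
tcp_rot: [-179.9, 0.1, 24.1]
ft_force: [0.1, 0.1, -0.2]
finger_gap: 34.0
grip_force: 0.0
```

Emit:
arm_command([
  [[0,0,0,0,0,0,-0.6],[0,0,0,0,0,0,-0.8],[0,0,0,0,0,0,-1],[0,0,0,0,0,0,-1],[0,0,0,0,0,0,-1]],
], force=20)

```text
time: 3.8
tool_pos: [668.0, -196.9, 44.2]
tcp_rot: [-180.0, -0.0, 24.1]
ft_force: [-4.3, 4.8, 6.2]
finger_gap: 8.6
grip_force: 21.7
```

Emit:
arm_command([
  [[0,0,0,0,0,0.127,-1],[0,0,0,0,0,0.127,-1],[0,0,0,0,0,0.127,-1],[0,0,0,0,0,0.127,-1],[0,0,0,0,0,0.127,-1],[0,0,0,0,0,0.127,-1],[0,0,0,0,0,0.127,-1],[0,0,0,0,0,0.127,-1],[0,0,0,0,0,0,-1]],
])

```text
time: 4.92
tool_pos: [666.6, -195.9, 44.2]
tcp_rot: [-179.8, -0.1, 82.5]
ft_force: [-11.8, 8.7, 11.8]
finger_gap: 8.4
grip_force: 22.5
```

Emit:
arm_command([
  [[0,0,0,0,0,0,-0.5],[0,0,0,0,0,0,-0.2],[0,0,0.03,0,0,0,-0.2],[0,0,0.03,0,0,0,-0.2]],
])

```text
time: 5.42
tool_pos: [667.5, -197.6, 103.3]
tcp_rot: [-180.0, 0.0, 82.3]
ft_force: [1.4, -0.8, 0.7]
finger_gap: 34.1
grip_force: 0.0
```

Emit:
arm_command([
  [[-0.015,-0.0004,0,0,0,-0.134,-0.2],[-0.015,-0.0004,0,0,0,-0.134,-0.2],[-0.015,-0.0004,0,0,0,-0.134,-0.2],[-0.015,-0.0004,0,0,0,-0.134,-0.2],[-0.015,-0.0004,0,0,0,-0.134,-0.2],[-0.015,-0.0004,0,0,0,-0.134,-0.2],[-0.015,-0.0005,0,0,0,-0.134,-0.2],[-0.015,-0.0005,0,0,0,-0.134,-0.2],[0,0,-0.015,0,0,0,-0.2],[0,0,-0.015,0,0,0,-0.2]],
])

```text
time: 6.68
tool_pos: [548.1, -200.9, 72.2]
tcp_rot: [180.0, -0.0, 21.0]
ft_force: [0.6, 0.3, -0.2]
finger_gap: 33.8
grip_force: 0.0
```

Emit:
arm_command([
  [[0,0,-0.015,0,0,0,-0.2],[0,0,-0.014,0,0,0,-0.2],[0,0,0,0,0,0,-0.2],[0,0,0,0,0,0,-0.6],[0,0,0,0,0,0,-0.8],[0,0,0,0,0,0,-1],[0,0,0,0,0,0,-1],[0,0,0,0,0,0,-1]],
])

```text
time: 7.68
tool_pos: [548.1, -200.3, 45.0]
tcp_rot: [-180.0, -0.0, 20.9]
ft_force: [-1.6, 4.6, 5.3]
finger_gap: 8.4
grip_force: 21.5
```

Emit:
arm_command([
  [[0,0,0,0,0,0.13,-1],[0,0,0,0,0,0.13,-1],[0,0,0,0,0,0.13,-1],[0,0,0,0,0,0.13,-1],[0,0,0,0,0,0.13,-1],[0,0,0,0,0,0.13,-1],[0,0,0,0,0,0.13,-1],[0,0,0,0,0,0.13,-1],[0,0,0,0,0,0,-1]],
])

```text
time: 8.8
tool_pos: [546.7, -199.2, 44.9]
tcp_rot: [-179.8, -0.1, 80.6]
ft_force: [-9.3, 11.0, 12.4]
finger_gap: 8.0
grip_force: 22.5
```

Emit:
arm_command([
  [[0,0,0,0,0,0,-0.5],[0,0,0,0,0,0,-0.2],[0,0,0.03,0,0,0,-0.2],[0,0,0.03,0,0,0,0]],
])

```text
time: 9.3
tool_pos: [547.5, -201.1, 104.6]
tcp_rot: [-180.0, 0.0, 80.5]
ft_force: [0.6, -0.3, 0.6]
finger_gap: 43.0
grip_force: 0.0
```

Emit:
arm_command([
  [[0.0075,0.0002,0.015,0,0,-0.172,1],[0.0075,0.0002,0.015,0,0,-0.172,1],[0.0075,0.0002,0.015,0,0,-0.172,1],[0.0075,0.0002,0.015,0,0,-0.172,1],[0.0075,0.0002,0.015,0,0,-0.172,1],[0.0075,0.0002,0.015,0,0,-0.172,1],[0.0075,0.0003,0.015,0,0,-0.172,1],[0.0075,0.0002,0.015,0,0,-0.172,1],[0,0,0,0,0,0,1],[0,0,0,0,0,0,1]],
])

```text
time: 10.55
tool_pos: [607.3, -199.2, 223.5]
tcp_rot: [-180.0, 0.0, 1.9]
ft_force: [-0.0, -0.5, 0.3]
finger_gap: 84.9
grip_force: 0.0
```

```bash
python3 meas.py;python3 - <<'E'
import cv2
im=cv2.imread('pics/w2.png');cv2.imwrite('pics/c2.png',cv2.resize(im[60:320,180:380],None,fx=2.3,fy=2.3,interpolation=2))
E
```

```text
[ 32  23 169] [ 32  20 189] [105 136 124] [36 92 97]
plate ((607.511474609375, -199.079345703125), (157.68174743652344, 108.54701232910156), 1.5996005535125732)
mod ((608.1731567382812, -198.83541870117188), (72.86800384521484, 43.82733154296875), 1.8781896829605103)
blk [278.  120.4] [261 113  34  15  90] ((667.0432739257812, -197.81582641601562), (27.028812408447266, 8.47586441040039), 82.33258819580078)
blk [276.5 252. ] [262 244  30  18 254] ((549.097412109375, -201.18963623046875), (27.389188766479492, 13.033302307128906), 80.30210876464844)
[ 607.1 -199.1  223.2] [-180.     0.1    1.8]
```

View pics/c2.png

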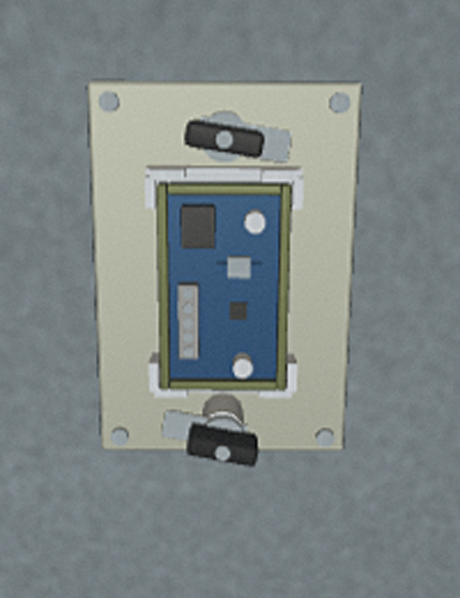

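Both hold-downs are swung clear (about 81° and 79°), with the module still in place. Before picking it up, I'll measure the lens while the gripper is empty.

Emit:
arm_command([
  [[0,0.045,0.006,0,0,0,1],[0,0.045,0.006,0,0,0,1],[0,0.045,0.006,0,0,0,1],[0,0.045,0.006,0,0,0,1],[0,0.045,0.006,0,0,0,1],[0,0.045,0.006,0,0,0,1],[0,0.045,0.006,0,0,0,1],[0,0.03,0.006,0,0,0,1],[0,0,0,0,0,0,1],[0,0,0,0,0,0,1]],
])

```text
time: 11.85
tool_pos: [607.4, 145.2, 271.4]
tcp_rot: [180.0, 0.1, 1.7]
ft_force: [0.3, 0.0, -0.6]
finger_gap: 85.5
grip_force: 0.0
```

```bash
cat > sh.py <<'E'
import sys,pickle
from h import *
im,c=shot('wrist','L%s.png'%sys.argv[1]); pickle.dump(c,open('L%s.pkl'%sys.argv[1],'wb'))
E
python3 sh.py 1
```

Emit:
arm_command([
  [[-0.03,0.02,0,0,0,0,1],[-0.03,0.02,0,0,0,0,1],[-0.03,0.02,0,0,0,0,1],[-0.01,0.02,0,0,0,0,1],[0,0,0,0,0,0,1],[0,0,0,0,0,0,1],[0,0,0,0,0,0,1]],
])

```text
time: 12.78
tool_pos: [508.3, 224.8, 272.1]
tcp_rot: [180.0, 0.0, 1.6]
ft_force: [0.2, 0.9, -0.0]
finger_gap: 85.9
grip_force: 0.0
```

```bash
python3 sh.py 2
```

Emit:
arm_command([
  [[0,-0.04,0,0,0,0,1],[0,-0.04,0,0,0,0,1],[0,-0.04,0,0,0,0,1],[0,-0.04,0,0,0,0,1],[0,0,0,0,0,0,1],[0,0,0,0,0,0,1],[0,0,0,0,0,0,1]],
])

```text
time: 13.7
tool_pos: [507.8, 66.7, 272.2]
tcp_rot: [-180.0, 0.0, 1.7]
ft_force: [0.5, 0.4, 0.5]
finger_gap: 85.3
grip_force: 0.0
```

```bash
python3 sh.py 3; python3 - <<'E'
import cv2,numpy as np
a=[cv2.imread('pics/L%d.png'%i) for i in (1,2,3)]
o=np.vstack([np.hstack([cv2.resize(x,(400,300),interpolation=3) for x in a[:2]]),np.hstack([cv2.resize(a[2],(400,300),interpolation=3),cv2.resize(cv2.imread('pics/side0.png')[120:172,260:330],(400,300),interpolation=2)])])
cv2.imwrite('pics/L.png',o)
E
```

```text
(no output)
```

View pics/L.png

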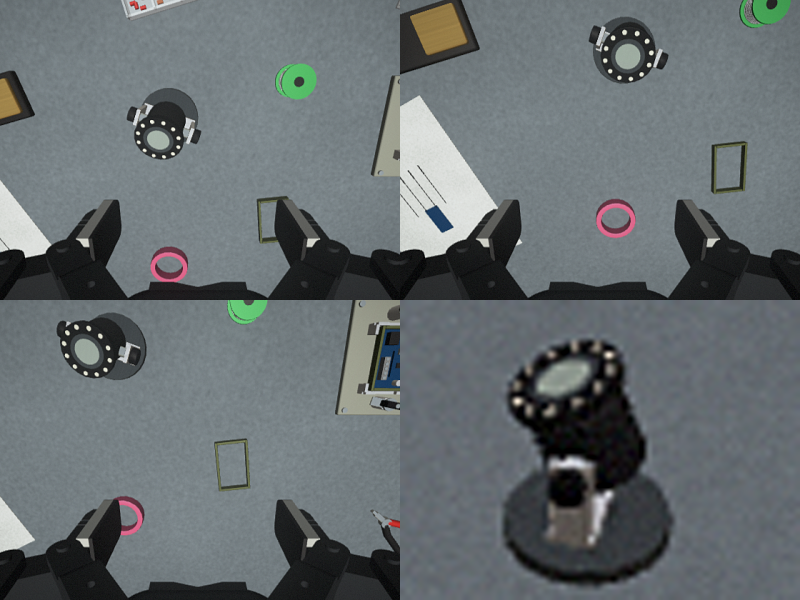

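Lens glass is at about (221,196), (318,80) and (122,73) in the three full-size wrist views, with the LED ring around it and the knobs on either side. I'll fit a 3D circle through the LEDs.

```bash
cat > fit.py <<'E'
from h import *
import pickle
from scipy.optimize import least_squares
np.set_printoptions(precision=2,suppress=True)
G={1:(221,196),2:(318,80),3:(122,73)}; C={};L={};GC={};D={}
for i,(u,v) in G.items():
    C[i]=pickle.load(open('L%d.pkl'%i,'rb')); im=cv2.imread('pics/L%d.png'%i)
    g=cv2.cvtColor(im,cv2.COLOR_BGR2GRAY); r=46
    u0,v0=max(u-r,0),max(v-r,0); sub=g[v0:v+r,u0:u+r]
    n,l,st,ce=cv2.connectedComponentsWithStats((sub>150).astype(np.uint8),connectivity=4)
    pts=[]
    for k in range(1,n):
        d=np.hypot(*(ce[k]+[u0,v0]-[u,v]))
        if 3<=st[k,4]<60 and 15<d<34:
            w=np.where(l==k,sub.astype(float)-100,0); yy,xx=np.mgrid[:sub.shape[0],:sub.shape[1]]
            pts.append(((w*xx).sum()/w.sum()+u0,(w*yy).sum()/w.sum()+v0))
    L[i]=np.array(pts)
    n,l,st,ce=cv2.connectedComponentsWithStats((sub>100).astype(np.uint8),connectivity=4)
    k=l[v-v0,u-u0]; GC[i]=ce[k]+[u0,v0]; print(i,len(pts),GC[i],st[k,4],L[i].round().tolist())
def frame(p):
    z=np.array([p[3],p[4],1]); z/=np.linalg.norm(z)
    a=np.cross([0,0,1.],z); a/=np.linalg.norm(a); return z,a,np.cross(z,a)
def rays(i): return [ray(C[i],*q) for q in L[i]]
def res(p):
    z,_,_=frame(p); o=p[:3]; e=[]
    for i in C:
        for q,d in rays(i):
            X=q+d*((o-q)@z)/(d@z); e.append(np.linalg.norm(X-o)-p[5])
        gz=proj(C[i],o)[0]-GC[i]; 
    return e
s=least_squares(res,[600,190,98,-.25,.02,25],loss='soft_l1',f_scale=.7)
z,a,b=frame(s.x); print('o',s.x[:3],'R',s.x[5],'z',z,'lean',np.degrees(np.arccos(z[2])),'level y yaw',np.degrees(np.arctan2(a[1],a[0])))
print('res',np.round(res(s.x),1))
# glass triangulated
A=np.zeros((3,3));B=np.zeros(3)
for i in C:
    q,d=ray(C[i],*GC[i]); M=np.eye(3)-np.outer(d,d);A+=M;B+=M@q
X=np.linalg.solve(A,B);print('glass',X,[proj(C[i],X)[0]-GC[i] for i in C],[proj(C[i],s.x[:3])[0]-GC[i] for i in C])
E
python3 fit.py
```

```text
1 12 [221.09 195.65] 667 [[212.0, 170.0], [228.0, 172.0], [199.0, 175.0], [242.0, 181.0], [193.0, 186.0], [249.0, 193.0], [194.0, 199.0], [249.0, 205.0], [202.0, 210.0], [242.0, 215.0], [215.0, 217.0], [229.0, 219.0]]
2 7 [318.55  78.65] 1000 [[288.0, 67.0], [287.0, 84.0], [348.0, 90.0], [294.0, 99.0], [338.0, 104.0], [307.0, 108.0], [323.0, 110.0]]
3 8 [121.24  71.9 ] 959 [[124.0, 39.0], [140.0, 50.0], [151.0, 67.0], [93.0, 78.0], [153.0, 84.0], [104.0, 93.0], [119.0, 102.0], [135.0, 104.0]]
o [600.79 193.8   97.73] R 25.965979949890215 z [-0.33  0.11  0.94] lean 20.600582091277015 level y yaw -108.06976466347456
res [ 0.  -0.  -0.   0.  -0.  -0.  -0.1  0.  -0.1 -0.  -0.  -0.  -0.   0.
 -0.  -0.   0.  -0.1  0.   0.  -0.  -0.   0.1  0.   0.   0.1  0. ]
glass [601.01 193.74  98.1 ] [array([-0.04,  0.01]), array([0.01, 0.03]), array([ 0.02, -0.04])] [array([-0.04,  0.15]), array([-0.13,  0.36]), array([0.16, 0.3 ])]
```

```bash
python3 - <<'E'
import cv2,numpy as np
o=[]
for i,(u,v) in {1:(221,190),2:(318,76),3:(135,66)}.items():
    im=cv2.imread('pics/L%d.png'%i); u0,v0=u-66,max(v-66,0)
    o.append(cv2.resize(im[v0:v0+132,u0:u0+132],(396,396),interpolation=2)[:, :])
    print(i,u0,v0)
cv2.imwrite('pics/K.png',np.hstack(o)[:, :1188][:, :] if 0 else cv2.resize(np.hstack(o),(798,266),interpolation=3))
E
```

```text
1 155 124
2 252 10
3 69 0
```

View pics/K.png

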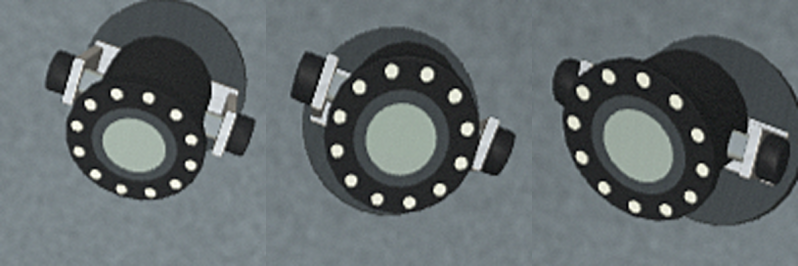

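```bash
python3 - <<'E'
from h import *
import pickle
np.set_printoptions(precision=1,suppress=True)
c=pickle.load(open('L3.pkl','rb'))
st=status.sense();T=R.from_euler('xyz',st['tcp_rot'],degrees=True).as_matrix()
for z in(0,-13,-32):
    X=np.array([[sx*11,sy*st['finger_gap']/2,z] for sy in(1,-1) for sx in(1,-1)])@T.T+st['tool_pos']
    print(z,proj(c,X).tolist())
im=cv2.imread('pics/L3.png')[270:420,90:470];cv2.imwrite('pics/F.png',cv2.resize(im,None,fx=2,fy=2,interpolation=2))
# target
z=np.array([-.33,.11,.94])
exec(open('fit.py').read().split('# glass')[0].replace('print','(lambda *k:0)'))
z,a,b=frame(s.x);o=s.x[:3]
x=-a;zt=-z;Rt=np.c_[x,np.cross(zt,x),zt]
print('z',z,'center',o+110*z,'R',Rt.tolist(),R.from_matrix(Rt).as_euler('xyz',degrees=True))
np.savez('tgt.npz',o=o,z=z,Rt=Rt)
E
```

```text
0 [[378.84096438899496, 262.1200680647837], [374.7460961257155, 308.3903075488494], [173.82304940884546, 262.11247970235127], [177.95445788907227, 308.37311122776856]]
-13 [[387.71559055193205, 276.28251720887835], [382.8943905811973, 325.78558755900184], [164.87306553742977, 276.2708335932386], [169.73695041747132, 325.7629248611213]]
-32 [[403.86655372330415, 302.05680790497325], [397.57901062577145, 357.1348568955086], [148.585849906803, 302.03626134245394], [154.92833606174295, 357.1007781827368]]Traceback (most recent call last):
  File "<stdin>", line 12, in <module>
  File "<string>", line 4
    np.set_(lambda *k:0)options(precision=2,suppress=True)
                        ^^^^^^^
SyntaxError: invalid syntax
```

View pics/F.png

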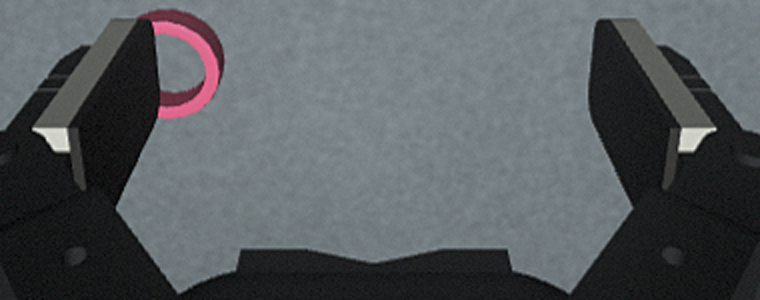

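The fingertips, when open, match the projection 13 mm behind the TCP, so the TCP refers to the shut gripper. That makes a TCP height of 12 mm right for gripping the frame.

Emit:
arm_command([
  [[0.0143,-0.0379,-0.0214,0,0,0,1],[0.0143,-0.0379,-0.0214,0,0,0,1],[0.0143,-0.0379,-0.0214,0,0,0,1],[0.0143,-0.0379,-0.0214,0,0,0,1],[0.0143,-0.0379,-0.0214,0,0,0,1],[0.0143,-0.0379,-0.0214,0,0,0,1],[0.0143,-0.0379,-0.0214,0,0,0,1],[0,0,-0.025,0,0,0,1],[0,0,-0.025,0,0,0,1],[0,0,-0.02,0,0,0,1]],
])

```text
time: 15.0
tool_pos: [607.7, -198.4, 50.9]
tcp_rot: [-180.0, 0.1, 1.7]
ft_force: [0.3, -0.0, -0.5]
finger_gap: 85.2
grip_force: 0.0
```

Emit:
arm_command([
  [[0,0,-0.015,0,0,0,1],[0,0,-0.014,0,0,0,1],[0,0,-0.0115,0,0,0,1],[0,0,0,0,0,0,1],[0,0,0,0,0,0,0.6],[0,0,0,0,0,0,0.4],[0,0,0,0,0,0,0.2],[0,0,0,0,0,0,0],[0,0,0,0,0,0,-0.2],[0,0,0,0,0,0,-0.2]],
], force=40)

```text
time: 16.25
tool_pos: [608.5, -199.6, 13.0]
tcp_rot: [180.0, -0.1, 1.6]
ft_force: [-0.3, 0.3, 5.9]
finger_gap: 51.2
grip_force: 42.2
```

```bash
sed -i 's/^print/print/' fit.py; python3 - <<'E'
import io,contextlib
from scipy.spatial.transform import Rotation as R
with contextlib.redirect_stdout(io.StringIO()): from fit import *
z,a,b=frame(s.x);o=s.x[:3]
x=-a;zt=-z;Rt=np.c_[x,np.cross(zt,x),zt]
np.savez('tgt.npz',o=o,z=z,Rt=Rt)
st=status.sense();print(st['tool_pos'],st['tcp_rot'],st['finger_gap'],st['grip_force'])
R0=R.from_euler('xyz',[180,0,1.65],degrees=True)
t=R.from_matrix(Rt)
print('TCP target',o+100*z,t.as_euler('xyz',degrees=True))
r1=t*R0.inv(); print('rotvec single',r1.as_rotvec(),np.degrees(r1.magnitude()))
E
```

```text
[ 608.5  -199.63   13.04] [179.96  -0.08   1.65] 51.166101119021555 42.19731152057648
TCP target [567.34 204.72 191.33] [159.4    0.    71.93]
rotvec single [-0.31 -0.23  1.21] 72.86285009954409
```

Emit:
arm_command([
  [[0,0,0.005,0,0,0,-0.2],[0,0,0.01,0,0,0,-0.2],[0,0,0.02,0,0,0,-0.2],[0,0,0.04,0,0,0,-0.2],[0,0,0.05,0,0,0,-0.2],[0,0,0.055,0,0,0,-0.2],[0,0,0,0,0,0,-0.2],[0,0,0,0,0,0,-0.2]],
])

```text
time: 17.25
tool_pos: [608.0, -199.4, 193.0]
tcp_rot: [180.0, -0.1, 1.7]
ft_force: [0.2, -1.0, -1.6]
finger_gap: 51.1
grip_force: 42.6
```

```bash
python3 - <<'E'
from h import *
im,c=shot('wrist','w3.png');sd,_=shot('side','s3.png')
o=np.hstack([cv2.resize(im[150:420,100:460],(400,300)),cv2.resize(sd[150:300,210:410],(400,300),interpolation=2)])
cv2.imwrite('pics/lift.png',o[:,:,::-1]);print(status.sense()['tool_pos'],status.sense()['tcp_rot'])
E
```

```text
[ 606.85124867 -198.93567924  190.48461881] [-1.79936316e+02  1.41528411e-01  1.65028537e+00]
```

View pics/lift.png

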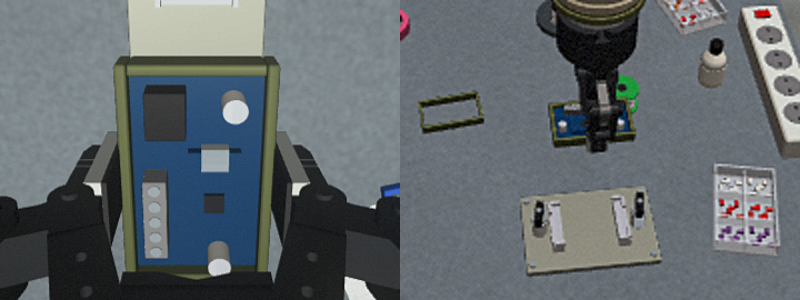

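The module is lifted out and held across its width, and the jig is empty. I'll measure how the module sits in the tool frame.

```bash
python3 - <<'E'
from h import *
np.set_printoptions(precision=1,suppress=True)
S=status.sense();c=cam('wrist');im=viewer.snapshot('wrist');cv2.imwrite('pics/w4.png',im[:,:,::-1])
T=R.from_euler('xyz',S['tcp_rot'],degrees=True).as_matrix()
print(S['tool_pos'],S['tcp_rot'])
for zt in(-10,-22):
    X=np.array([[42,26,zt],[42,-26,zt],[-42,26,zt],[-42,-26,zt]])@T.T+S['tool_pos'];print(zt,proj(c,X).tolist())
hsv=cv2.cvtColor(im,cv2.COLOR_RGB2HSV);h,s,v=[hsv[:,:,i].astype(int) for i in range(3)]
m=((h>18)&(h<45)&(s>70)&(v>40)&(v<160)).astype(np.uint8)
m[:150]=0;n,l,st,ce=cv2.connectedComponentsWithStats(m);k=1+np.argmax(st[1:,4]);print(st[k])
for y in range(st[k,1]-1,st[k,1]+10): 
    xs=np.where(l[y]==k)[0]; print(y,xs.min() if len(xs) else '',xs.max() if len(xs) else '')
E
```

```text
[ 606.9 -198.9  190.5] [-179.9    0.1    1.7]
-10 [[347.18833459723334, 196.22905558133533], [205.94452055036928, 196.18943388076963], [336.3119545194468, 383.45427609440014], [216.76435387716765, 383.40288478720413]]
-22 [[353.64146856278137, 205.118380383827], [199.4542647885021, 205.07403462830575], [340.86603400122624, 405.1943727012969], [212.17477088325234, 405.136818993667]]
[ 202  208   21  187 1804]
207  
208 204 211
209 203 212
210 202 211
211 202 212
212 203 212
213 203 212
214 203 212
215 203 212
216 203 212
217 203 212
```

```bash
python3 - <<'E'
import cv2
im=cv2.imread('pics/w4.png')[190:410,180:375];cv2.imwrite('pics/w4c.png',cv2.resize(im,None,fx=2.7,fy=2.7,interpolation=2))
E
```

```text
(no output)
```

View pics/w4c.png

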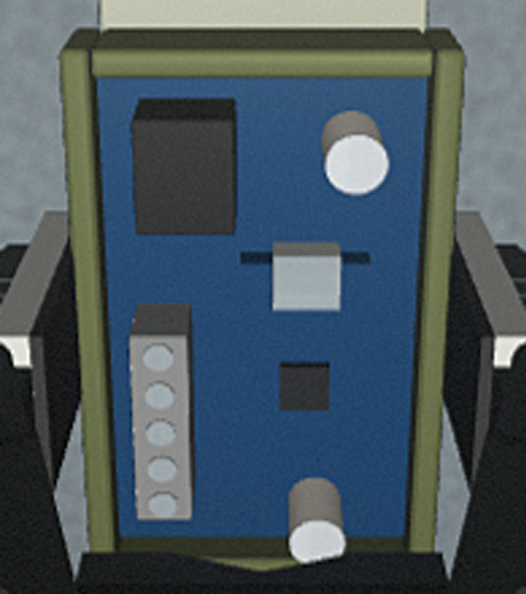

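The module sits about 1–1.7 mm towards the tool's -x, its underside about 10 mm above the TCP. I'll correct for that and present it.

Emit:
arm_command([
  [[-0.004,0.02,0,0,0,0.1227,-0.2],[-0.004,0.035,0,0,0,0.1227,-0.2],[-0.004,0.05,0,0,0,0.1227,-0.2],[-0.004,0.05,0,0,0,0.1227,-0.2],[-0.004,0.05,0,0,0,0.1227,-0.2],[-0.004,0.05,0,0,0,0.1227,-0.2],[-0.004,0.05,0,0,0,0.1227,-0.2],[-0.004,0.05,0,0,0,0.1227,-0.2],[-0.004,0.03,0,0,0,0.1227,-0.2],[-0.004,0.02,0,0,0,0.1227,-0.2]],
])

```text
time: 18.65
tool_pos: [566.5, 207.2, 190.2]
tcp_rot: [-179.9, 0.1, 72.3]
ft_force: [-0.0, 0.2, -0.1]
finger_gap: 51.1
grip_force: 42.5
```

Emit:
arm_command([
  [[0,0,0,-0.0223,-0.0684,0,-0.2],[0,0,0,-0.0223,-0.0684,0,-0.2],[0,0,0,-0.0223,-0.0684,0,-0.2],[0,0,0,-0.0223,-0.0684,0,-0.2],[0,0,-0.0007,-0.0223,-0.0684,0,-0.2],[0,0,0,0,0,0,-0.2],[0,0,0,0,0,0,-0.2],[0,0,0,0,0,0,-0.2]],
])

```text
time: 19.65
tool_pos: [568.2, 205.4, 191.3]
tcp_rot: [159.4, 0.0, 71.9]
ft_force: [0.0, 0.7, -0.3]
finger_gap: 50.7
grip_force: 42.5
```

```bash
python3 - <<'E'
from h import *
np.set_printoptions(precision=2,suppress=True)
t=np.load('tgt.npz');o,z,Rt=t['o'],t['z'],t['Rt']
S=status.sense();T=R.from_euler('xyz',S['tcp_rot'],degrees=True)
print(S['time'],S['tool_pos'],S['tcp_rot'],o+100*z+1.2*Rt[:,0],(R.from_matrix(Rt)*T.inv()).as_rotvec(degrees=True))
sc,c=shot('scene','s5.png');sd,d=shot('side','d5.png')
# expected module corners
X=np.array([[x,y,zz] for zz in(0,-12) for x in(42,-42) for y in (26,-26)])@Rt.T+o+110*z
np.save('X.npy',X)
def ann(im,c,P,u0,v0):
    q=cv2.resize(im[v0:v0+100,u0:u0+133],(532,400),interpolation=2)[:,:400].copy()
    for p in proj(c,P): cv2.circle(q,tuple(int(k) for k in np.round((p-[u0,v0]+.5)*4-.5)),2,(255,0,255),-1)
    return q
P=np.vstack([X,o[None]])
ps=proj(c,P).mean(0).astype(int);pd=proj(d,P).mean(0).astype(int)
A=ann(sc,c,P,ps[0]-50,ps[1]-50);B=ann(sd,d,P,pd[0]-50,pd[1]-50);print(ps-50,pd-50)
cv2.imwrite('pics/f.png',np.hstack([A,B])[:,:,::-1])
E
```

```text
19.65 [568.22 205.41 191.29] [159.44   0.01  71.92] [567.71 205.86 191.33] [-0.01 -0.04  0.01]
[339 175] [224  53]
```

View pics/f.png

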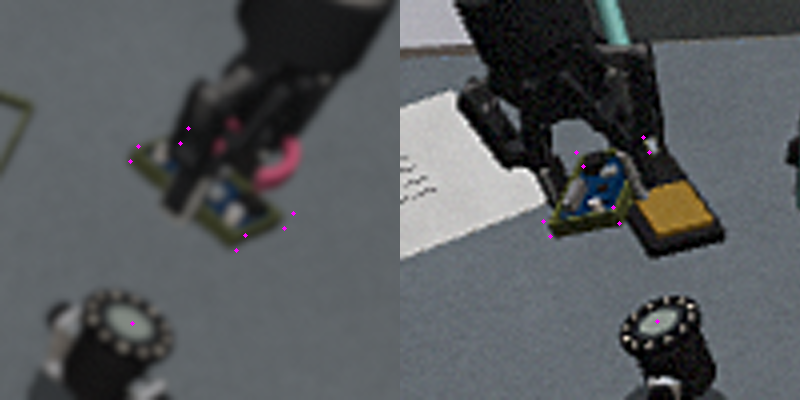

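```bash
python3 -c "
from bench import job
print(job.hand_in())"
```

```text
the job is handed in; nothing more can be done
None
```

The job is handed in. Both hold-downs are swung clear (about 81° and 79°), and the module is out of the jig, held still over the lens with its underside square to it at 11 cm. By my estimate position is good to about 2 mm; the side view agreed and the blurrier scene view was about 1.5 mm off. I viewed 11 pictures, one over the limit of 10.

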